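# Shift the microscope's filter changer into its third gate slot

## Robot

A 6-joint arm with a two-finger parallel gripper is mounted at the origin on the work surface. World frame = base frame: x ahead of the robot, y to its left, z up, the work surface at z = 0. Lengths are in m, angles in rad, forces in N, time in s.
With the tool pointing down it reaches from about 0.35 to 0.85 m from the base axis. Payload 8.1 kg.
Tool frame: the origin (TCP) lies midway between the tips of the shut fingers; the grasp point (between the pads) lies 19 mm behind it (robot.tcp_to_grasp is the distance from the TCP to the grasp point, in m); x points along the fingers, y is the direction in which the jaws open and shut, and the axes are right-handed (so a half turn about x gives the same grasp; the last joint's range is limited). The gripper opens to 93 mm and grips with 3 to 60 N. Pads are 15 mm wide; open, the fingers measure 128 mm over their backs; the gripper's body (75 mm by 188 mm) begins 65 mm behind the grasp point.
Start: joints at [1.166, 0.13, 1.488, -0, 1.523, -0.085], TCP at [0.189, 0.57, 0.219] pointing down, gripper open.
Joint ranges: [-2.96, 2.96], [-0.89, 2.26], [0.02, 2.5], [-1.34, 4.48], [0, 2.73], [-2.66, 2.66]. Speed limits (rad/s): [2.39, 2.39, 2.79, 3.14, 3.14, 3.14].

## Interface

Orientations are given as a rotation vector (axis times angle).
In Python, from plant import robot gives the robot as it stands.
- The arm moves only by the tool play_rows, never from a script. Its argument "plan" is a list of rows, each an object with "slide": the shift along the world's x, y, z as a fraction of full scale, a list of three; "roll": the turn about the world's z as a fraction of full scale; "fingers": the gripper command: -1 is shut, 1 is fully open, values between are in proportion. A call has 1 to 20 rows; each row shifts and turns the commanded pose from where the row before left it; what a row does not reach is not made up. Full scale, the value 1, is 30 mm for a shift and 8 degrees for a turn. A row lasts 1/8 s, in which the tool goes at most 62.5 mm and 10.7 degrees, less where a joint would pass 70% of its speed; a pose out of reach is approached as far as the arm can. A call with a number of a shift or a turn outside -1 to 1 is refused whole. A call with a gripper value outside its range is refused whole. The fingers move at their own pace and stop on an object; "squeeze" is the grip in N (left out, the last holds). Time passes only in rows, so rows that do not move let the fingers close. It gives the time, the measured TCP pose, the force and the opening at its end, in the units of the state.
- robot.read_state(): the state, without advancing time (a new reading comes with each control period).
- robot.read_camera(name): name is "scene" or "side" or "wrist"; returns the picture (480x640x3 uint8, red, green, blue); there is no depth.
- robot.get_calibration(name): a dict with "fx", "fy", "cx", "cy" (pixels), "R" (3x3) and "t" (3): a world point X has camera coordinates R X + t; the wrist camera has in their place "T_tool_cam" (4x4, takes a point from camera to tool coordinates, whose origin is the TCP and whose axes are the tool frame's). Camera axes: x right, y down, z forward; pixel columns grow to the right and rows downward; lengths in m; the calibration is good to about 2 mm. The wrist camera is an equidistant fisheye: a pixel r from the principal point sees the ray r / f radians off the axis. A picture is of the moment at which its call begins: read the wrist's pose just before it. get_calibration takes no time and is no camera call.
- robot.close_job(): hands the job in, once; it reports no verdict.
Trained networks look in the newest picture that a camera, given by its name, has taken for a name from the list of things; names that differ only in an ending like _2 or _b are one class to them, and where a whole thing is asked for, a point or a joint stands for the part that bears it (a point fixed in the world has none). Each returns a list of dicts, best first, with "p" (0 to 1); they miss things now and then, are a little off and sometimes report something else, mostly with a low value. They report only what shows in the picture. A call takes as long as a camera call.
- robot.boxes_of(camera, target): "extent" ([centre column, centre row, width, height] in pixels, round what is visible of it).
- robot.regions_of(camera, target): "region" (480x640 bool, what is visible of it) and "extent" ([centre column, centre row, width, height] in pixels, round what is visible of it).
- robot.mark_of(camera, target): "point" ([column, row] in pixels: a listed point, or the origin of a listed thing).
The state is a dict: "t": time; "q": joint angles; "dq": joint speeds; "joint_torque": joint torques, N m; "tool_pos": TCP position; "orientation": TCP orientation; "force": force on the tool from outside, world axes, zero at the start; "wrist_torque": the same for the moment, N m; "opening": finger opening in m.
Only numpy, scipy, OpenCV 4.12 (cv2) and the standard library are available. Lean on these libraries where they do the work, as an engineer would, in place of code of your own. Each camera call takes 0.05 s, during which the arm holds its last target.

## Task

Put the blue filter in: the filter changer's lever stands somewhere in the left-hand leg of its H-shaped gate; push it with the fingertips along that leg to the crossing, across to the right, then forward (away from the changer's front panel) fully home into the third slot, the one with three blue dots. Do not let it run back towards the fourth slot (four violet dots) on the way, which would bleach the specimen. Only push: do not pinch the knob, leave the oil bottle, slide box and objective where they stand, and finish with the hand clear of the lever.

Things in the scene. Friction and masses are not known exactly. Their poses are not given: they have to be found in the camera images.
- changer: filter changer: light grey case 200 x 200 mm, 85 mm high, fixed to the bench, with a 110 x 120 mm aluminium gate plate on top (plate top 90 mm above the bench). Origin under the centre of the case, at bench height; x points forward (from the dark front panel, over the gate, to the vented back), y to the left, z up.
- gate (a point): middle of the H gate's crossing, on the plate's top, over the changer's origin. Two legs along x, 15 mm wide, at y = +20 mm (left) and -20 mm (right) in the changer's frame, joined at x = 0 by a crossing 15 mm wide along y. Slots: first = far left (1 green dot), second = near left (2 amber), third = far right (3 blue), fourth = near right (4 violet dots).
- knob (a point): centre of the lever's black knob: 34 x 34 mm across, 40 mm high, notched corners, white disc on top. The lever, a 9 mm steel rod, tilts both ways about a pivot in the case at the changer's x = 0, y = 0, z = 20 mm. Knob centre to pivot 150 mm: 170 mm above the bench upright, about 155 mm tilted to a corner. It only tilts, it cannot be lifted.
- across (a joint): sideways tilt A of the lever, rad: -0.32 hard left, +0.32 hard right (end stops); in a leg its size is 0.24 to 0.32. It changes legs only in the crossing (forward within about 0.04 of 0). With F the forward tilt, the knob's centre from the pivot is x = 150 sin F, y = -150 sin A cos F, z = 150 cos A cos F mm, changer's frame. No spring, friction about 1.5 N at the knob.
- forward (a joint): fore-and-aft tilt F of the lever, rad: +0.32 fully home at the far end of a leg, 0 in line with the crossing, -0.32 fully home at the near end (end stops). No spring: it stays where it is left; friction about 1.5 N at the knob.
- blue_dots (a point): the middle one of the three blue dots, printed on the gate plate just beyond the far end of the third slot
- knob_far: far (+x) face of the knob, a pad 26 mm wide, 8 mm thick, 40 mm high; origin at the pad's centre, 13 mm from the knob's centre; turns with the lever
- knob_near: near (-x) face of the knob, a pad like knob_far
- knob_left: left (+y) face of the knob, a pad like knob_far
- knob_right: right (-y) face of the knob, a pad like knob_far
- oil: amber bottle of immersion oil, 36 mm across, 75 mm high, standing loose on the bench to the left of the changer; origin at the centre of its base. A bystander.
- slide_box: blue box of microscope slides, 85 x 60 x 30 mm, loose on the bench to the right of the changer; origin at the centre of its underside. A bystander.
- objective: steel microscope objective with a blue ring, 32 mm across, 48 mm high, standing loose on the bench behind the changer; origin at the centre of its base. A bystander.

How it is judged:
On the way, in this order (a step that is already met when the one before it is completed fails the run):
1. the lever is across: in the right-hand leg, at the crossing (value of joint across above 0.2 rad and value of joint forward between -0.12 and 0.12 rad), for 0.05 s.
2. the lever is forward in the third slot (value of joint across above 0.2 rad and value of joint forward above 0.27 rad), for 0.2 s.
At the end, for the whole second after the job is handed in: the lever rests in the third slot, forward tilt above 0.27 rad (end stop at 0.32, so within about 7 mm at the knob) and sideways tilt above 0.2 rad; the three bystanders stand upright within 15 mm of where they were (all of step 2 and velocity of joint forward between -0.05 and 0.05 rad/s and distance of each of oil, slide_box, objective from where it was at the start of the episode below 0.015 m and angle between each of oil, slide_box, objective's own z axis and vertical below 0.2 rad); the robot touches nothing.
It fails at once if the lever runs back towards the fourth slot (right of the middle, more than 0.15 rad back from the crossing) (value of joint across above 0.1 rad and value of joint forward below -0.15 rad).
It fails at once if the knob is pinched: the fingers press on two opposite faces at once, over 1.5 N each ((contact force between the fingers and knob_far above 1.5 N and contact force between the fingers and knob_near above 1.5 N) or (contact force between the fingers and knob_left above 1.5 N and contact force between the fingers and knob_right above 1.5 N)).
It fails at once if the oil bottle is pushed 15 mm, lifted or tipped over (distance of oil from where it was at the start of the episode above 0.015 m or angle between oil's own z axis and vertical above 0.4 rad).
It fails at once if the slide box is pushed 15 mm, lifted or tipped over (distance of slide_box from where it was at the start of the episode above 0.015 m or angle between slide_box's own z axis and vertical above 0.4 rad).
It fails at once if the objective is pushed 15 mm, lifted or tipped over (distance of objective from where it was at the start of the episode above 0.015 m or angle between objective's own z axis and vertical above 0.4 rad).
It also fails if it takes over 51 s, if anything falls off the work surface, if the arm or the gripper's body presses on something with over 40 N, if the wrist force passes 120 N, or if a joint passes its speed limit or range.

## Working session

There is one attempt and no reset: what is moved stays moved. The work goes in short steps, Python scripts to look and compute and a tool call to move; the robot and the scene stay as the last step left them, time stands still between calls to the robot, and variables do not carry over. Pictures are saved under pics/ and viewed, and the job is handed in when it is done.

Besides the shell and the picture viewer there is one more tool, called after "Emit:" as name([rows], argument=value, ...), one row to a line, values as JSON. play_rows: Moves the arm, as the interface text tells. Its arguments: {"type":"object","properties":{"plan":{"type":"array","items":{"type":"object","properties":{"slide":{"type":"array","items":{"type":"number","minimum":-1,"maximum":1}},"roll":{"type":"number","minimum":-1,"maximum":1},"fingers":{"type":"number"}}}},"squeeze":{"type":"number"}},"required":["plan"]}

```bash
mkdir -p pics; ls
cat > h.py <<'E'
import numpy as np,cv2
from plant import robot
def shot(c,n):
    im=robot.read_camera(c); cv2.imwrite(f'pics/{n}.png',im[:,:,::-1]); return im
E
python3 - <<'E'
from h import *
s=robot.read_state();print(s)
for c in ['scene','side']:
    shot(c,c+'0'); k=robot.get_calibration(c); print(c,k)
    for t in ['knob','gate','blue_dots','oil','slide_box','objective','changer']:
        print(t,[(np.round(m['point'],1),round(m['p'],2)) for m in robot.mark_of(c,t)[:2]])
print(robot.get_calibration('wrist'))
E
```

```text
pics
{'t': 0.0, 'q': array([ 1.16557369e+00,  1.31164280e-01,  1.48924711e+00, -1.99592485e-05,
        1.52300984e+00, -8.53896218e-02]), 'dq': array([ 0.00068908, -0.00092735,  0.0007948 ,  0.00095884, -0.00293214,
       -0.00020961]), 'joint_torque': array([ 1.33813592e-03, -5.59848154e+01, -4.91754806e+01,  7.69465906e-02,
        3.54085502e-02, -1.44261953e-04]), 'tool_pos': array([0.18840241, 0.56906074, 0.21760326]), 'orientation': array([ 0.24961456,  1.5566084 , -0.25241845]), 'force': array([-0.45795371,  0.49136146, -0.46775872]), 'wrist_torque': array([-0.02702212,  0.01608129, -0.05167026]), 'opening': 0.09291478673637722}
scene {'fx': 559.0262504481237, 'fy': 559.0262504481237, 'cx': 315.2096549756387, 'cy': 238.33802162042286, 'R': array([[-0.02092826,  0.99959648,  0.0192062 ],
       [ 0.51887347,  0.0272802 , -0.85441566],
       [-0.85459484, -0.00791584, -0.51923502]]), 't': array([-0.0132497 , -0.21390394,  1.7259145 ])}
knob [(array([346.8, 226. ]), 0.87)]
gate [(array([329.4, 251.7]), 0.78)]
blue_dots [(array([315.1, 256.4]), 0.7)]
oil [(array([432.3, 304.4])
[... 539 characters left out ...]
, 0.76)]
blue_dots [(array([314.2, 250.9]), 0.56)]
oil [(array([213.5, 374.8]), 0.75)]
slide_box [(array([393. , 260.8]), 0.9), (array([287. , 246.3]), 0.35)]
objective [(array([252.4, 265.1]), 0.67)]
changer [(array([321.8, 304.4]), 0.82)]
{'fx': 371.64829954431775, 'fy': 371.64829954431775, 'cx': 319.2931896883241, 'cy': 239.89098207419087, 'T_tool_cam': array([[-3.76867372e-04, -2.41184059e-01,  9.70479319e-01,
        -1.64846000e-01],
       [ 9.99999929e-01, -1.09921097e-04,  3.61013494e-04,
        -4.35867886e-04],
       [ 1.96054520e-05,  9.70479386e-01,  2.41184083e-01,
        -6.63393607e-02],
       [ 0.00000000e+00,  0.00000000e+00,  0.00000000e+00,
         1.00000000e+00]])}
```

View pics/scene0.png

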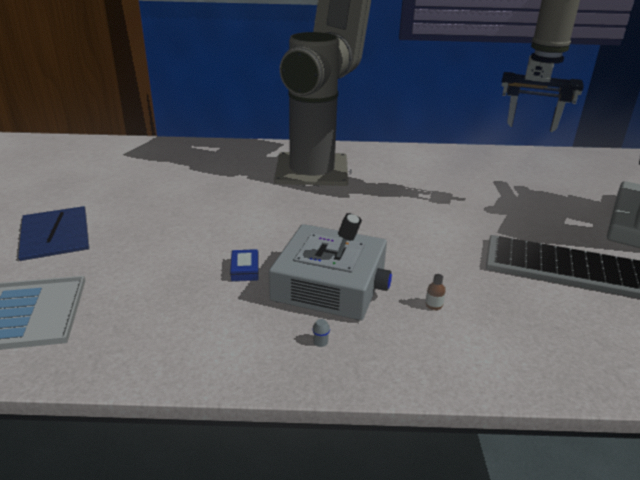

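View pics/side0.png

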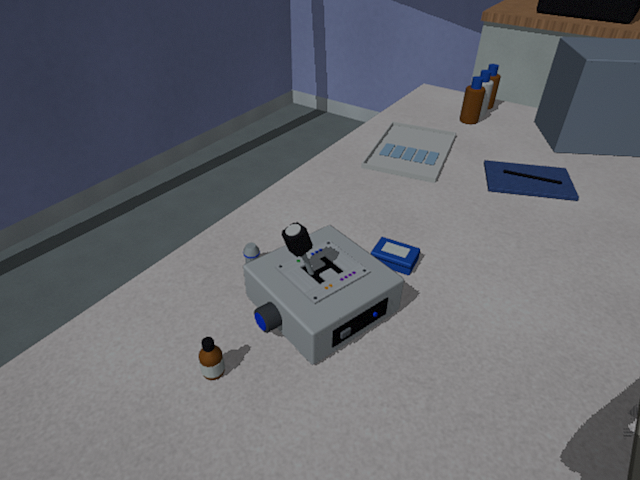

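```bash
cat >> h.py <<'E'
from scipy.optimize import least_squares
def tri(target):
    rays=[]
    for c in ['scene','side']:
        k=robot.get_calibration(c); m=robot.mark_of(c,target)
        rays.append((k,np.array(m[0]['point'])))
    return tripx(rays)
def tripx(rays):
    def f(X):
        r=[]
        for k,p in rays:
            c=k['R']@X+k['t']; r+=[k['fx']*c[0]/c[2]+k['cx']-p[0],k['fy']*c[1]/c[2]+k['cy']-p[1]]
        return r
    s=least_squares(f,[0.4,0.2,0.1]); return s.x,np.abs(s.fun).max()
def onplane(c,p,z):
    k=robot.get_calibration(c); d=k['R'].T@np.array([(p[0]-k['cx'])/k['fx'],(p[1]-k['cy'])/k['fy'],1]); o=-k['R'].T@k['t']
    return o+d*(z-o[2])/d[2]
E
python3 - <<'E'
from h import *
for t in ['knob','gate','blue_dots','oil','slide_box','objective','changer','knob_near','knob_far','knob_left','knob_right']:
    try: print(t,*[np.round(v,4) for v in tri(t)])
    except Exception as e: print(t,e)
for c in ['scene','side']:
  for t,z in [('gate',.09),('blue_dots',.09),('changer',0),('oil',0),('objective',0),('slide_box',0)]:
    print(c,t,np.round(onplane(c,robot.mark_of(c,t)[0]['point'],z),4))
E
```

```text
knob [0.6346 0.0848 0.1666] 0.2797
gate [0.6056 0.0513 0.089 ] 1.1803
blue_dots [0.6409 0.0258 0.0958] 0.5686
oil [ 0.6617  0.272  -0.0011] 0.985
slide_box [ 0.5561 -0.1324  0.0039] 0.2187
objective [0.7827 0.0403 0.0013] 0.0249
changer [0.6059 0.0573 0.0045] 1.7341
knob_near [0.6518 0.0521 0.1211] 0.2423
knob_far list index out of range
knob_left [0.6369 0.1048 0.1614] 1.7435
knob_right [0.6309 0.08   0.1693] 2.1951
scene gate [0.6109 0.0537 0.09  ]
scene blue_dots [0.6302 0.0245 0.09  ]
scene changer [0.6043 0.0612 0.    ]
scene oil [0.6618 0.2698 0.    ]
scene objective [0.7813 0.0404 0.    ]
scene slide_box [ 0.5496 -0.1339  0.    ]
side gate [0.6049 0.0494 0.09  ]
side blue_dots [0.645  0.0214 0.09  ]
side changer [0.6079 0.0497 0.    ]
side oil [0.6614 0.2736 0.    ]
side objective [0.7838 0.0391 0.    ]
side slide_box [ 0.5578 -0.136   0.    ]
```

Run:
```python
import cv2
a=cv2.imread('pics/scene0.png')[205:325,255:405]; cv2.imwrite('pics/a.png',cv2.resize(a,None,fx=5,fy=5,interpolation=cv2.INTER_CUBIC))
a=cv2.imread('pics/side0.png')[215:365,235:415]; cv2.imwrite('pics/b.png',cv2.resize(a,None,fx=4,fy=4,interpolation=cv2.INTER_CUBIC))
```

```text
(no output)
```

View pics/a.png

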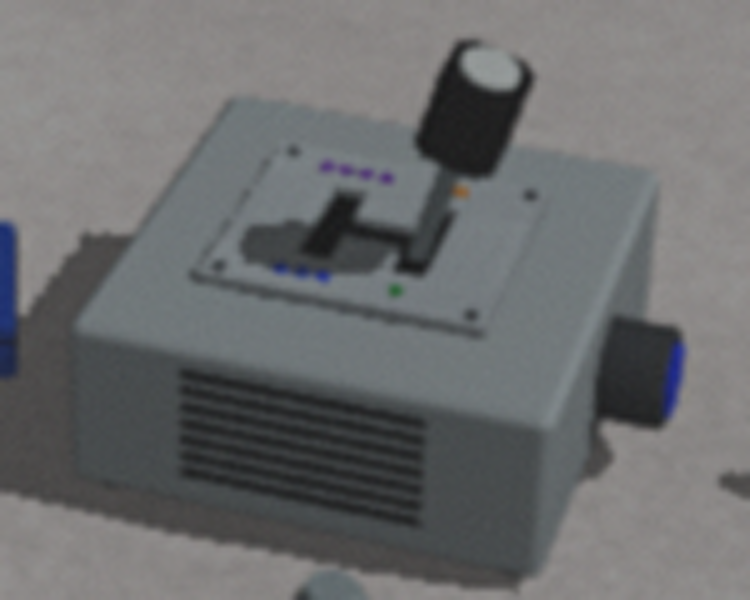

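View pics/b.png

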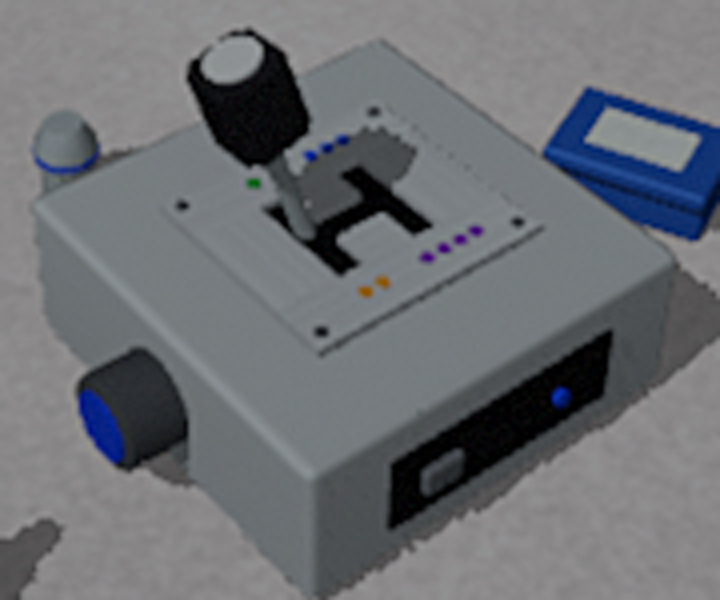

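Run:
```python
from h import *
# order: near-right, near-left, far-left, far-right
S=np.array([(293,151),(530,194),(471,314),(219,266)])/5+[255,205]
D=np.array([(518,222),(321,330),(182,205),(373,111)])/4+[235,215]
ks,kd=[robot.get_calibration(c) for c in('scene','side')]
for n,Q,c in(('scene',S,'scene'),('side',D,'side')):
    P=np.array([onplane(c,p-0.4,.0905) for p in Q]); 
    e=P[3]-P[0]+P[2]-P[1]; f=P[1]-P[0]+P[2]-P[3]
    print(n,np.round(P.mean(0),4),np.degrees(np.arctan2(e[1],e[0])),np.degrees(np.arctan2(-f[0],f[1])),np.linalg.norm(e)/2,np.linalg.norm(f)/2)
P=np.array([tripx([(ks,a-.4),(kd,b-.4)])[0] for a,b in zip(S,D)]);print(P.round(4),P.mean(0))
# white disc top
print('disc',tripx([(ks,np.array([491,68])/5+[255,205]-.4),(kd,np.array([232,57])/4+[235,215]-.4)]))
```

```text
scene [0.6066 0.0553 0.0905] -16.816822927370843 -16.426997092875098 0.09615842183281667 0.10563805828407878
side [0.6078 0.0521 0.0905] -16.972886012183345 -17.16436736337069 0.09625033049410879 0.10604825065234996
[[ 0.5454  0.0176  0.0915]
 [ 0.5768  0.1188  0.092 ]
 [ 0.6683  0.0911  0.0919]
 [ 0.6376 -0.0103  0.0914]] [0.60701913 0.05430655 0.09170142]
disc (array([0.63608994, 0.09476751, 0.18595519]), np.float64(0.6286144664495055))
```

```bash
cat >> h.py <<'E'
from scipy.spatial.transform import Rotation as Ro
PSI=np.radians(-16.9);EX=np.array([np.cos(PSI),np.sin(PSI)]);EY=np.array([-EX[1],EX[0]]);C=np.array([.607,.054])
def ch2w(x,y): return C+x*EX+y*EY
def w2ch(p): d=np.array(p)[:2]-C; return np.array([d@EX,d@EY])
def where():
    s=robot.read_state(); M=Ro.from_rotvec(s['orientation']).as_matrix()
    print('t',s['t'],'pos',s['tool_pos'].round(4),'ch',w2ch(s['tool_pos']).round(4),'x',M[:,0].round(3),'yaw of tool y rel changer y',np.degrees(np.arctan2(M[1,1],M[0,1])-np.arctan2(EY[1],EY[0])).round(1),'F',s['force'].round(2),s['opening'])
E
python3 - <<'E'
from h import *
where(); s=robot.read_state()
t=ch2w(.062,.037); print(t,(np.r_[t,.218]-s['tool_pos'])/.03)
E
```

```text
t 2.5 pos [0.1886 0.5696 0.2186] ch [-0.5502  0.3717] x [ 0. -0. -1.] yaw of tool y rel changer y -1.4 F [ 0.21  0.05 -0.46] 0.09323831541183025
[0.67707842 0.07137857] [ 16.28240059 -16.60662078  -0.02090786]
```

Emit:
play_rows([
  {"slide": [0.9,-0.92,0],"roll": 0.17,"fingers": -1},
  {"slide": [0.9,-0.92,0],"roll": 0,"fingers": -1},
  {"slide": [0.9,-0.92,0],"roll": 0,"fingers": -1},
  {"slide": [0.9,-0.92,0],"roll": 0,"fingers": -1},
  {"slide": [0.9,-0.92,0],"roll": 0,"fingers": -1},
  {"slide": [0.9,-0.92,0],"roll": 0,"fingers": -1},
  {"slide": [0.9,-0.92,0],"roll": 0,"fingers": -1},
  {"slide": [0.9,-0.92,0],"roll": 0,"fingers": -1},
  {"slide": [0.9,-0.92,0],"roll": 0,"fingers": -1},
  {"slide": [0.9,-0.92,0],"roll": 0,"fingers": -1},
  {"slide": [0.9,-0.92,0],"roll": 0,"fingers": -1},
  {"slide": [0.9,-0.92,0],"roll": 0,"fingers": -1},
  {"slide": [0.9,-0.92,0],"roll": 0,"fingers": -1},
  {"slide": [0.9,-0.92,0],"roll": 0,"fingers": -1},
  {"slide": [0.95,-0.92,0],"roll": 0,"fingers": -1},
  {"slide": [0.95,-0.92,0],"roll": 0,"fingers": -1},
  {"slide": [0.9,-0.92,0],"roll": 0,"fingers": -1},
  {"slide": [0.9,-0.92,0],"roll": 0,"fingers": -1},
  {"slide": [0,0,0],"roll": 0,"fingers": -1},
  {"slide": [0,0,0],"roll": 0,"fingers": -1},
], squeeze=10)

```text
t: 5.0
tool_pos: [0.6773, 0.073, 0.2183]
orientation: [0.233, 1.559, -0.232]
force: [0.3, -0.1, -0.4]
opening: -0.0001
```

```bash
cat >> h.py <<'E'
def wproj(X):
    s=robot.read_state(); M=Ro.from_rotvec(s['orientation']).as_matrix(); k=robot.get_calibration('wrist')
    T=np.eye(4);T[:3,:3]=M;T[:3,3]=s['tool_pos'];W=np.linalg.inv(T@k['T_tool_cam'])
    c=W[:3,:3]@X+W[:3,3]; r=np.hypot(c[0],c[1]);th=np.arctan2(r,c[2]); return np.array([k['cx'],k['cy']])+k['fx']*th*c[:2]/r
def crops(n):
    a=shot('scene',n+'s');b=shot('side',n+'d')
    a=cv2.resize(a[170:290,260:400],None,fx=3,fy=3,interpolation=2);b=cv2.resize(b[170:290,240:380],None,fx=3,fy=3,interpolation=2)
    w=cv2.resize(shot('wrist',n+'w'),(480,360))[:,60:420]
    cv2.imwrite(f'pics/{n}.png',np.hstack([a,b])[:,:,::-1])
E
python3 - <<'E'
from h import *
crops('c1');where()
k=tri('knob');print(k,w2ch(k[0]))
E
```

```text
t 5.15 pos [0.6771 0.0738 0.2188] ch [0.0613 0.0393] x [ 0.  0. -1.] yaw of tool y rel changer y 0.0 F [-0.32  0.98 -0.46] 0.0006449769625166705
(array([0.63621269, 0.08299595, 0.16621448]), np.float64(0.025141409853574714)) [0.01952191 0.03623591]
```

View pics/c1.png

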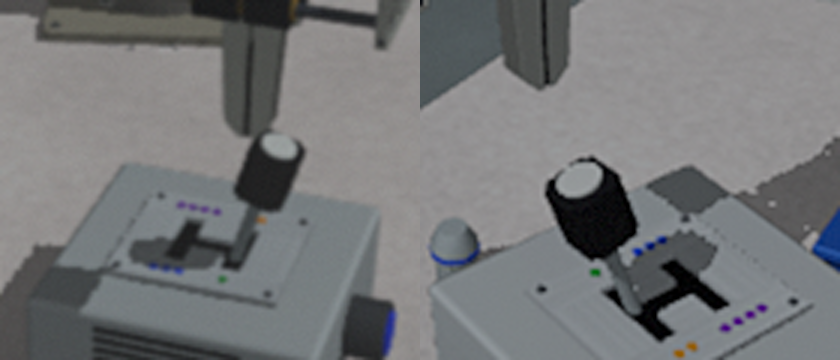

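View pics/c1w.png

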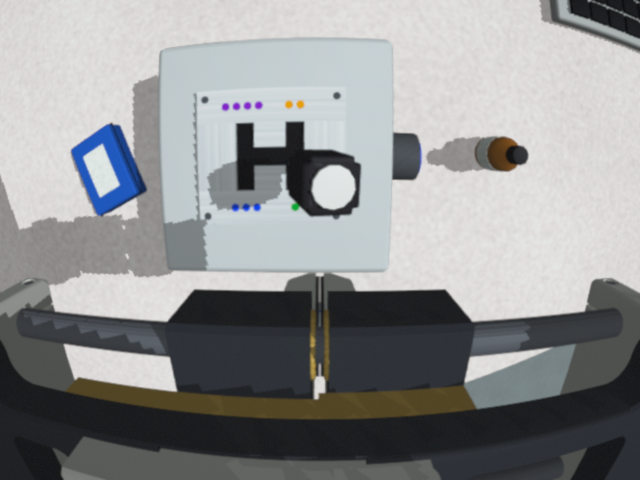

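Emit:
play_rows([
  {"slide": [0,0,-0.7],"fingers": -1},
  {"slide": [0,0,-0.7],"fingers": -1},
  {"slide": [0,0,-0.7],"fingers": -1},
  {"slide": [0,0,0],"fingers": -1},
  {"slide": [-0.16,0.05,0],"fingers": -1},
  {"slide": [-0.16,0.05,0],"fingers": -1},
  {"slide": [-0.16,0.05,0],"fingers": -1},
  {"slide": [-0.16,0.05,0],"fingers": -1},
  {"slide": [-0.16,0.05,0],"fingers": -1},
  {"slide": [-0.16,0.05,0],"fingers": -1},
  {"slide": [0,0,0],"fingers": -1},
])

```text
$.plan[0]: bad value
```

Run:
```python
from h import *
crops('c2');where()
k=tri('knob');print(k,w2ch(k[0]))
```

```text
t 5.4 pos [0.6774 0.0733 0.2189] ch [0.0618 0.039 ] x [ 0.  0. -1.] yaw of tool y rel changer y -0.0 F [0.01 0.98 0.06] 0.00041580180465442207
(array([0.63612796, 0.08533652, 0.16349953]), np.float64(0.15145172989025468)) [0.01876044 0.03845077]
```

View pics/c2.png

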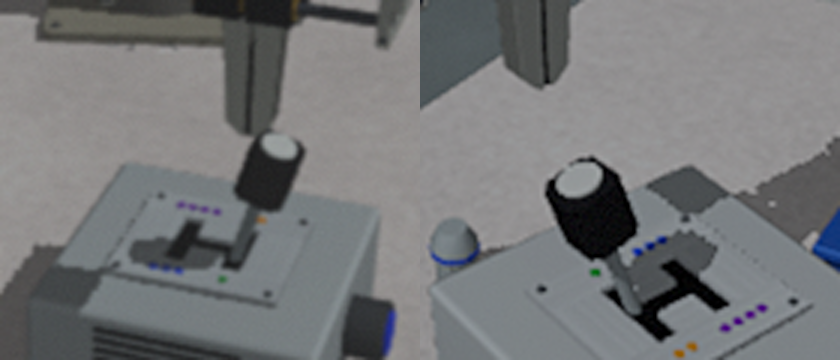

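View pics/c2w.png

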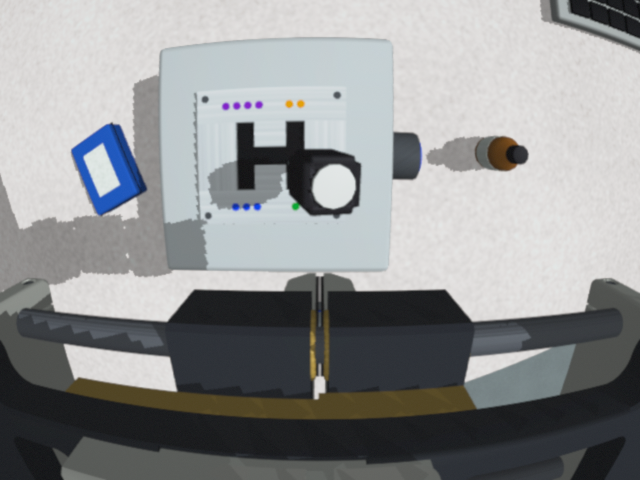

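The call was refused because the rows had no "roll", so the pictures are unchanged: the knob (wrist px 333,187) is still forward of the crossing in the left leg. I'll resend it with "roll".

Emit:
play_rows([
  {"slide": [0,0,-0.7],"roll": 0,"fingers": -1},
  {"slide": [0,0,-0.7],"roll": 0,"fingers": -1},
  {"slide": [0,0,-0.7],"roll": 0,"fingers": -1},
  {"slide": [0,0,0],"roll": 0,"fingers": -1},
  {"slide": [-0.16,0.05,0],"roll": 0,"fingers": -1},
  {"slide": [-0.16,0.05,0],"roll": 0,"fingers": -1},
  {"slide": [-0.16,0.05,0],"roll": 0,"fingers": -1},
  {"slide": [-0.16,0.05,0],"roll": 0,"fingers": -1},
  {"slide": [-0.16,0.05,0],"roll": 0,"fingers": -1},
  {"slide": [-0.16,0.05,0],"roll": 0,"fingers": -1},
  {"slide": [0,0,0],"roll": 0,"fingers": -1},
])

```text
t: 6.88
tool_pos: [0.6486, 0.0819, 0.1559]
orientation: [0.232, 1.558, -0.232]
force: [0.6, 0.5, 0.6]
opening: 0.0003
```

Run:
```python
from h import *
crops('c3');where()
k=tri('knob');print(k,w2ch(k[0]))
```

```text
t 7.025 pos [0.6487 0.0818 0.1555] ch [0.0318 0.0387] x [-0. -0. -1.] yaw of tool y rel changer y -0.1 F [ 0.54 -0.    0.99] -1.2020471216325952e-05
(array([0.62548819, 0.09001767, 0.16674538]), np.float64(0.8455657896463435)) [0.00721933 0.03983675]
```

View pics/c3.png

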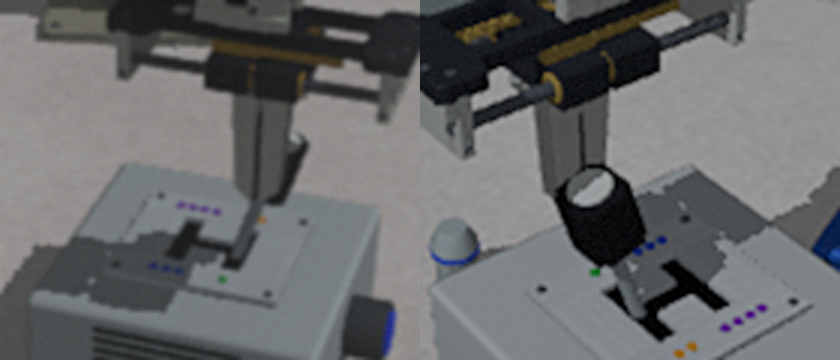

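View pics/c3w.png

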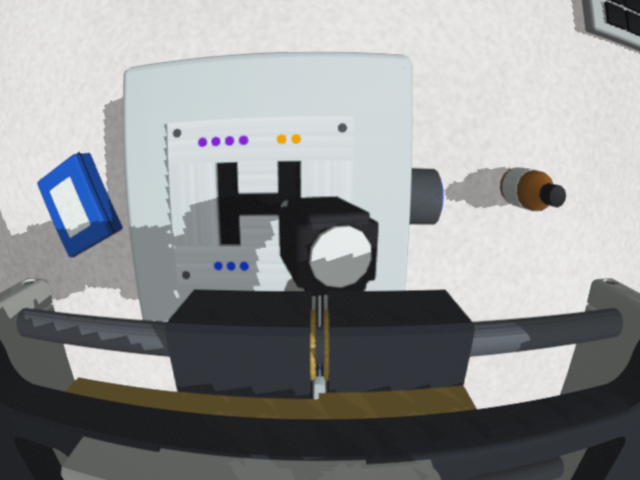

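```bash
cat >> h.py <<'E'
def lever(F,A,L=.17):
    x,y,z=L*np.sin(F),-L*np.sin(A)*np.cos(F),L*np.cos(A)*np.cos(F)
    return np.r_[ch2w(x,y),z+.02]
def wfit(p): return least_squares(lambda v:wproj(lever(*v))-p,[0,.0]).x
E
python3 - <<'E'
from h import *
print(wfit([341,257]))
for x,y in[(.0475,.0525),(-.0475,-.0525),(-.0475,.0525),(.0475,-.0525)]: print(wproj(np.r_[ch2w(x,y),.09]))
print(wproj(np.r_[ch2w(0,0),.09]))
E
```

```text
[ 0.03731372 -0.27823607]
[340.92619529 276.47640341]
[177.74469564 133.9474625 ]
[342.33832476 128.54933865]
[186.92731294 275.14155091]
[258.55632959 205.05112872]
```

Emit:
play_rows([
  {"slide": [-0.09,0.03,0],"roll": 0,"fingers": -1},
  {"slide": [-0.09,0.03,0],"roll": 0,"fingers": -1},
  {"slide": [0,0,0],"roll": 0,"fingers": -1},
])

```text
t: 7.5
tool_pos: [0.6432, 0.0837, 0.1557]
orientation: [0.232, 1.558, -0.232]
force: [0.5, -0.2, 0.9]
opening: 0.0003
```

Run:
```python
from h import *
w=shot('wrist','c4w');where()
cv2.imwrite('pics/c4wc.png',cv2.resize(w[150:310,200:420],None,fx=3,fy=3)[:,:,::-1])
```

```text
t 7.55 pos [0.6433 0.0837 0.1557] ch [0.0261 0.0389] x [-0. -0. -1.] yaw of tool y rel changer y -0.1 F [ 0.6  -0.4   0.98] 0.0005704549556894338
```

View pics/c4wc.png

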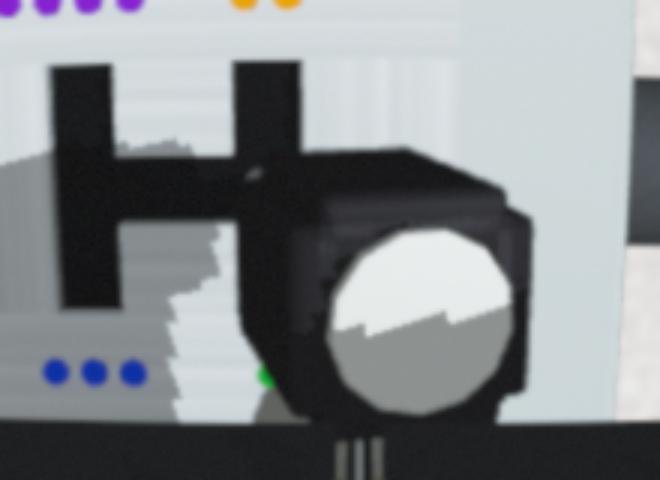

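Run:
```python
from h import *
print(wfit([340,256.7]));
```

```text
[ 0.00265269 -0.2772094 ]
```

Emit:
play_rows([
  {"slide": [0.38,-0.12,0],"roll": 0,"fingers": -1},
  {"slide": [0,0,0],"roll": 0,"fingers": -1},
  {"slide": [0.26,0.86,0],"roll": 0,"fingers": -1},
  {"slide": [0.26,0.86,0],"roll": 0,"fingers": -1},
  {"slide": [0,0,-0.7],"roll": 0,"fingers": -1},
  {"slide": [-0.6,0.18,0],"roll": 0,"fingers": -1},
  {"slide": [-0.6,0.18,0],"roll": 0,"fingers": -1},
  {"slide": [0,0,0],"roll": 0,"fingers": -1},
])

```text
t: 8.55
tool_pos: [0.6329, 0.1418, 0.133]
orientation: [0.231, 1.561, -0.233]
force: [1.3, -0.8, -0.0]
opening: 0.0008
```

Run:
```python
from h import *
w=shot('wrist','c5w');where(); d=shot('side','c5d')
cv2.imwrite('pics/c5.png',np.hstack([w[100:400,150:450],cv2.resize(d[190:310,230:350],(300,300))])[:,:,::-1])
```

```text
t 8.6 pos [0.6338 0.1417 0.1336] ch [0.0001 0.0917] x [-0.001 -0.001 -1.   ] yaw of tool y rel changer y -0.1 F [ 0.54 -0.24  0.31] 0.0005485917837872816
```

View pics/c5.png

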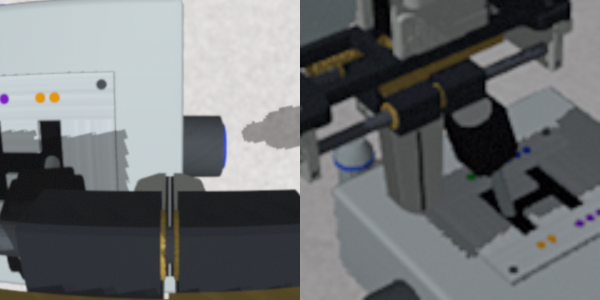

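Emit:
play_rows([
  {"slide": [-0.06,-0.19,0],"roll": 0,"fingers": -1},
  {"slide": [-0.06,-0.19,0],"roll": 0,"fingers": -1},
  {"slide": [-0.06,-0.19,0],"roll": 0,"fingers": -1},
  {"slide": [-0.06,-0.19,0],"roll": 0,"fingers": -1},
  {"slide": [-0.06,-0.19,0],"roll": 0,"fingers": -1},
  {"slide": [-0.06,-0.19,0],"roll": 0,"fingers": -1},
])

```text
t: 9.4
tool_pos: [0.6235, 0.1079, 0.1347]
orientation: [0.232, 1.558, -0.232]
force: [1.1, 1.6, 1.2]
opening: 0.0002
```

Run:
```python
from h import *
d=shot('side','c6d');where()
cv2.imwrite('pics/c6.png',cv2.resize(d[190:310,230:390],None,fx=4,fy=4)[:,:,::-1])
k=tri('knob');print(k,w2ch(k[0]))
```

```text
t 9.45 pos [0.6234 0.1071 0.1346] ch [0.0002 0.0556] x [-0. -0. -1.] yaw of tool y rel changer y -0.1 F [1.36 1.25 1.81] 0.00039098583133527725
(array([0.61372963, 0.08015076, 0.17022297]), np.float64(5.898007065906711)) [-0.00116308  0.02697772]
```

View pics/c6.png

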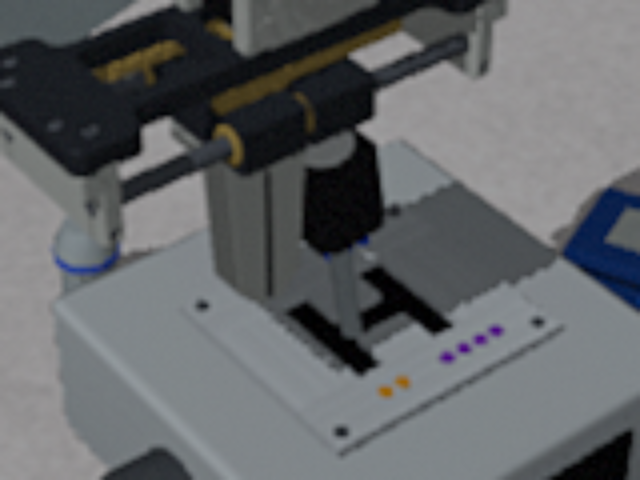

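Emit:
play_rows([
  {"slide": [-0.06,-0.19,0],"roll": 0,"fingers": -1},
  {"slide": [-0.06,-0.19,0],"roll": 0,"fingers": -1},
  {"slide": [-0.06,-0.19,0],"roll": 0,"fingers": -1},
  {"slide": [-0.06,-0.19,0],"roll": 0,"fingers": -1},
  {"slide": [-0.06,-0.19,0],"roll": 0,"fingers": -1},
  {"slide": [-0.06,-0.19,0],"roll": 0,"fingers": -1},
  {"slide": [-0.06,-0.19,0],"roll": 0,"fingers": -1},
  {"slide": [-0.06,-0.19,0],"roll": 0,"fingers": -1},
  {"slide": [-0.06,-0.19,0],"roll": 0,"fingers": -1},
])

```text
t: 10.68
tool_pos: [0.6071, 0.0565, 0.1344]
orientation: [0.232, 1.559, -0.232]
force: [0.5, 1.5, -0.8]
opening: 0.0006
```

Run:
```python
from h import *
d=shot('side','c7d');w=shot('wrist','c7w');where()
cv2.imwrite('pics/c7.png',np.hstack([cv2.resize(d[190:310,250:370],(400,400)),cv2.resize(w[140:340,140:340],(400,400))])[:,:,::-1])
k=tri('knob');print(k,w2ch(k[0]))
```

```text
t 10.775 pos [0.6071 0.0561 0.1344] ch [-0.0006  0.0021] x [-0.001 -0.    -1.   ] yaw of tool y rel changer y -0.1 F [ 0.36 -0.08  0.35] 0.000507018343773111
(array([0.58947643, 0.06446709, 0.17466759]), np.float64(13.826292611363044)) [-0.01980959  0.00492092]
```

View pics/c7.png

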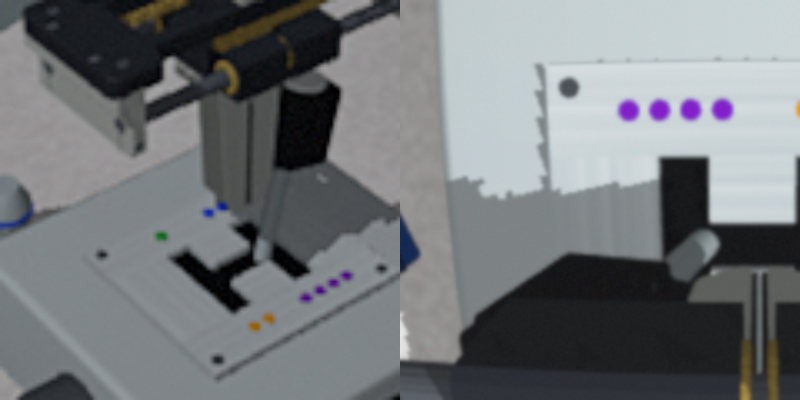

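Emit:
play_rows([
  {"slide": [-0.04,-0.13,0],"roll": 0,"fingers": -1},
  {"slide": [-0.04,-0.13,0],"roll": 0,"fingers": -1},
  {"slide": [0,0,0],"roll": 0,"fingers": -1},
])

```text
t: 11.25
tool_pos: [0.6048, 0.0488, 0.1345]
orientation: [0.233, 1.559, -0.233]
force: [0.1, 0.8, 0.5]
opening: 0.0006
```

Run:
```python
from h import *
d=shot('side','c8d');w=shot('wrist','c8w');where()
cv2.imwrite('pics/c8.png',np.hstack([cv2.resize(d[190:310,250:370],(400,400)),cv2.resize(w[140:340,140:340],(400,400))])[:,:,::-1])
```

```text
t 11.35 pos [0.605  0.0489 0.1347] ch [-0.0005 -0.0055] x [-0. -0. -1.] yaw of tool y rel changer y -0.1 F [-0.17  0.62  0.78] 0.0008884884717707249
```

View pics/c8.png

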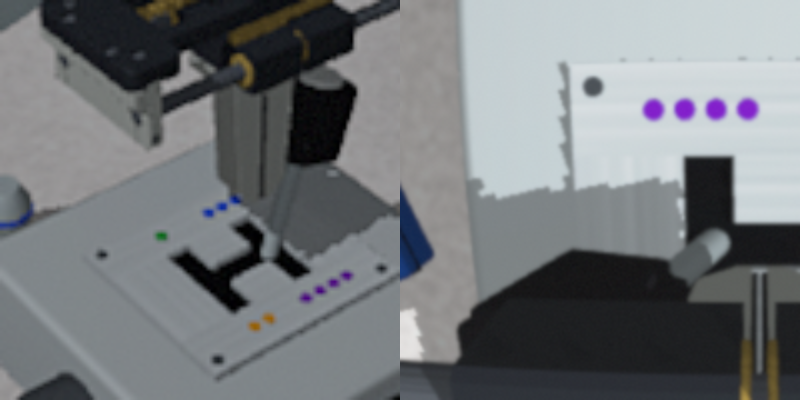

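Emit:
play_rows([
  {"slide": [-0.03,-0.1,0],"roll": 0,"fingers": -1},
  {"slide": [0,0,0],"roll": 0,"fingers": -1},
])

```text
t: 11.6
tool_pos: [0.6041, 0.0459, 0.1346]
orientation: [0.232, 1.558, -0.232]
force: [0.5, 1.1, -0.3]
opening: 0.0005
```

Run:
```python
from h import *
d=shot('side','c9d');w=shot('wrist','c9w');where()
cv2.imwrite('pics/c9.png',np.hstack([cv2.resize(d[190:310,250:370],(400,400)),cv2.resize(w[200:300,240:340],(400,400))])[:,:,::-1])
# predicted rod edges in wrist picture near plate for various A
for A in(.2,.24,.28,.32):
  for L in (.075,.1): print(A,L,[ (wproj(lever(0,A,L)+np.r_[s*.0045*EY,0])-[240,200])*4 for s in(-1,1)])
```

```text
t 11.7 pos [0.6041 0.046  0.1347] ch [-0.0005 -0.0085] x [ 0. -0. -1.] yaw of tool y rel changer y -0.1 F [ 0.28  0.97 -0.82] 0.000755783760358894
0.2 0.075 [array([244.5996423 , 263.59790658]), array([306.36677141, 263.60502086])]
0.2 0.1 [array([197.81812131, 321.4958583 ]), array([266.88807811, 321.69985758])]
0.24 0.075 [array([224.81729218, 262.18989221]), array([286.34875476, 262.23380861])]
0.24 0.1 [array([168.6356759 , 319.03967941]), array([237.22844462, 319.33548905])]
0.28 0.075 [array([205.43190745, 260.53666905]), array([266.67736209, 260.61499233])]
0.28 0.1 [array([140.23338563, 316.16989959]), array([208.25475966, 316.54952968])]
0.32 0.075 [array([186.50462318, 258.64739665]), array([247.41658195, 258.75736211])]
0.32 0.1 [array([112.72141358, 312.90967679]), array([180.08570693, 313.36414548])]
```

View pics/c9.png

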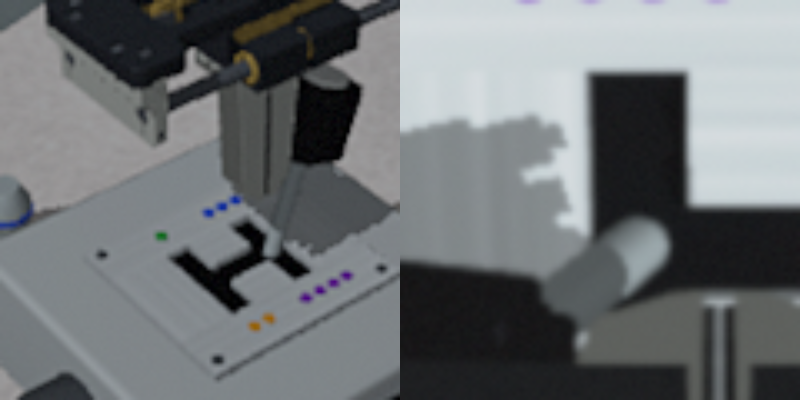

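Emit:
play_rows([
  {"slide": [0.14,0.45,0],"roll": 0,"fingers": -1},
  {"slide": [0,0,0],"roll": 0,"fingers": -1},
  {"slide": [-0.73,0.22,0],"roll": 0,"fingers": -1},
  {"slide": [-0.73,0.22,0],"roll": 0,"fingers": -1},
  {"slide": [0,0,0],"roll": 0,"fingers": -1},
  {"slide": [-0.22,-0.73,0],"roll": 0,"fingers": -1},
  {"slide": [-0.22,-0.73,0],"roll": 0,"fingers": -1},
  {"slide": [0,0,0],"roll": 0,"fingers": -1},
])

```text
t: 12.7
tool_pos: [0.5519, 0.0277, 0.1348]
orientation: [0.233, 1.557, -0.234]
force: [-0.2, -0.0, 0.2]
opening: 0.0005
```

Run:
```python
from h import *
d=shot('side','c10d');a=shot('scene','c10s');where()
cv2.imwrite('pics/c10.png',np.hstack([cv2.resize(d[170:310,250:390],(400,400)),cv2.resize(a[170:290,260:380],(400,400))])[:,:,::-1])
k=tri('knob');print(k,w2ch(k[0]))
```

```text
t 12.8 pos [0.552  0.029  0.1348] ch [-0.0453 -0.0399] x [ 0.001  0.    -1.   ] yaw of tool y rel changer y -0.1 F [-0.21  0.31  0.41] 0.0005335088815462521
(array([0.59805815, 0.00880256, 0.16422448]), np.float64(0.9728014766997717)) [ 0.00458332 -0.04584494]
```

View pics/c10.png

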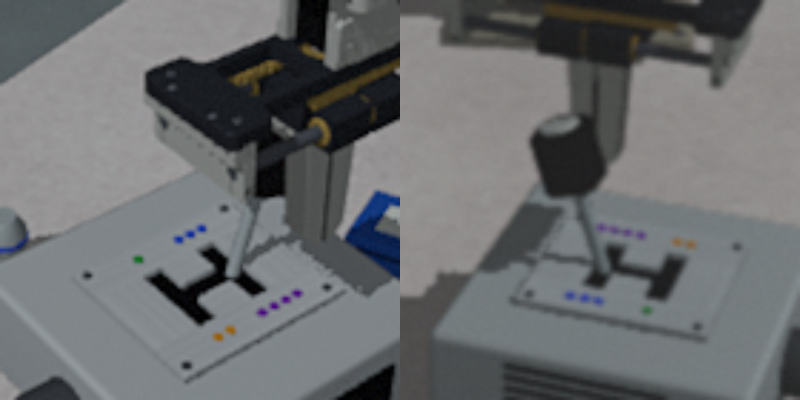

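Emit:
play_rows([
  {"slide": [0.19,-0.06,0],"roll": 0,"fingers": -1},
  {"slide": [0.19,-0.06,0],"roll": 0,"fingers": -1},
  {"slide": [0.19,-0.06,0],"roll": 0,"fingers": -1},
  {"slide": [0.19,-0.06,0],"roll": 0,"fingers": -1},
  {"slide": [0.19,-0.06,0],"roll": 0,"fingers": -1},
  {"slide": [0.19,-0.06,0],"roll": 0,"fingers": -1},
  {"slide": [0.19,-0.06,0],"roll": 0,"fingers": -1},
  {"slide": [0.19,-0.06,0],"roll": 0,"fingers": -1},
  {"slide": [0.19,-0.06,0],"roll": 0,"fingers": -1},
  {"slide": [0,0,0],"roll": 0,"fingers": -1},
])

```text
t: 14.15
tool_pos: [0.603, 0.0126, 0.1345]
orientation: [0.232, 1.558, -0.233]
force: [-0.8, -0.9, -0.3]
opening: 0.0005
```

Run:
```python
from h import *
d=shot('side','c11d');a=shot('scene','c11s');where()
cv2.imwrite('pics/c11.png',np.hstack([cv2.resize(d[170:310,250:390],(400,400)),cv2.resize(a[190:310,260:380],(400,400))])[:,:,::-1])
k=tri('knob');print(k,w2ch(k[0]))
```

```text
t 14.25 pos [0.6028 0.0126 0.1347] ch [ 0.008  -0.0408] x [ 0. -0. -1.] yaw of tool y rel changer y -0.1 F [-0.1  -0.56  0.26] 0.0002319363365542215
(array([ 0.63661811, -0.00469206,  0.15543287]), np.float64(0.05564967789402431)) [ 0.04540092 -0.04754731]
```

View pics/c11.png

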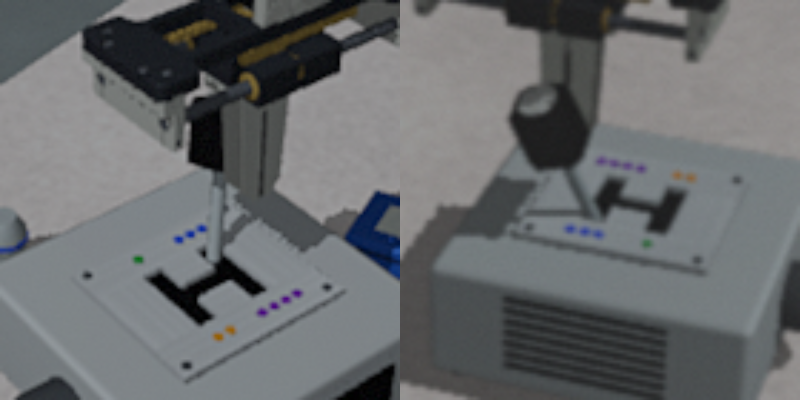

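Emit:
play_rows([
  {"slide": [0.06,-0.02,0],"roll": 0,"fingers": -1},
  {"slide": [0.06,-0.02,0],"roll": 0,"fingers": -1},
  {"slide": [0,0,0],"roll": 0,"fingers": -1},
])

```text
t: 14.72
tool_pos: [0.6062, 0.0116, 0.1345]
orientation: [0.232, 1.559, -0.232]
force: [-1.4, 1.9, -1.2]
opening: 0.0002
```

Run:
```python
from h import *
where()
```

```text
t 14.725 pos [0.6062 0.0116 0.1345] ch [ 0.0115 -0.0408] x [-0.  0. -1.] yaw of tool y rel changer y -0.1 F [-1.37  1.87 -1.19] 0.00018669839475166507
```

Emit:
play_rows([
  {"slide": [0.06,-0.02,0],"roll": 0,"fingers": -1},
  {"slide": [0.06,-0.02,0],"roll": 0,"fingers": -1},
  {"slide": [0,0,0],"roll": 0,"fingers": -1},
  {"slide": [0,0,0],"roll": 0,"fingers": -1},
])

```text
t: 15.22
tool_pos: [0.6099, 0.0103, 0.1347]
orientation: [0.232, 1.558, -0.232]
force: [-0.7, 0.1, -0.2]
opening: 0.0006
```

Run:
```python
from h import *
where()
k=tri('knob');print(k,w2ch(k[0]))
a=shot('scene','c12s');where()
cv2.imwrite('pics/c12.png',cv2.resize(a[190:310,260:380],(480,480))[:,:,::-1])
k=tri('knob');print(k,w2ch(k[0]))
```

```text
t 15.225 pos [0.6099 0.0103 0.1347] ch [ 0.0155 -0.0409] x [ 0. -0. -1.] yaw of tool y rel changer y -0.1 F [-0.7   0.12 -0.18] 0.0006012129425151628
(array([ 0.63661811, -0.00469206,  0.15543287]), np.float64(0.05564967789402431)) [ 0.04540092 -0.04754731]
t 15.375 pos [0.6099 0.0103 0.1347] ch [ 0.0154 -0.0409] x [ 0. -0. -1.] yaw of tool y rel changer y -0.1 F [-0.38  0.31 -0.74] 0.00036429314018638704
(array([ 0.63599185, -0.00112592,  0.15585425]), np.float64(0.9404272546857726)) [ 0.04376502 -0.04431723]
```

View pics/c12.png

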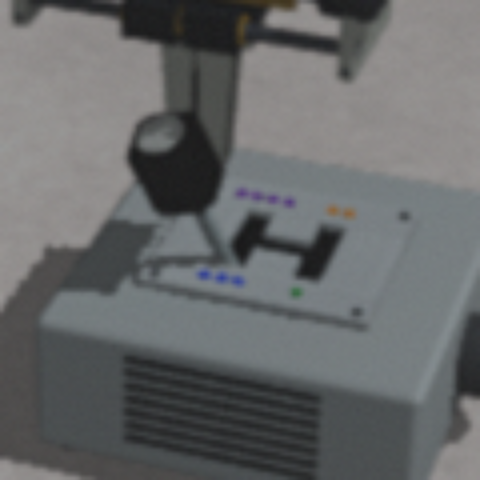

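Emit:
play_rows([
  {"slide": [0.06,-0.02,0],"roll": 0,"fingers": -1},
  {"slide": [0,0,0],"roll": 0,"fingers": -1},
])

```text
t: 15.72
tool_pos: [0.6113, 0.0099, 0.1344]
orientation: [0.232, 1.559, -0.232]
force: [-2.5, 1.8, -0.8]
opening: 0.0006
```

Emit:
play_rows([
  {"slide": [0.06,-0.02,0],"roll": 0,"fingers": -1},
  {"slide": [0,0,0],"roll": 0,"fingers": -1},
])

```text
t: 15.98
tool_pos: [0.6128, 0.0094, 0.1341]
orientation: [0.232, 1.56, -0.232]
force: [-4.3, 2.2, -1.1]
opening: 0.0006
```

Emit:
play_rows([
  {"slide": [0.06,-0.02,0],"roll": 0,"fingers": -1},
  {"slide": [0,0,0],"roll": 0,"fingers": -1},
])

```text
t: 16.23
tool_pos: [0.6141, 0.009, 0.1338]
orientation: [0.233, 1.561, -0.232]
force: [-6.3, 4.2, -1.4]
opening: 0.0006
```

Emit:
play_rows([
  {"slide": [0.06,-0.02,0],"roll": 0,"fingers": -1},
  {"slide": [0,0,0],"roll": 0,"fingers": -1},
])

```text
t: 16.48
tool_pos: [0.6154, 0.0086, 0.1336]
orientation: [0.233, 1.562, -0.232]
force: [-7.9, 3.4, -0.8]
opening: 0.0006
```

Force is climbing steadily (about 8 N), so the lever is against its stop. Next I back straight off, lift and check.

Emit:
play_rows([
  {"slide": [-0.3,0.09,0],"roll": 0,"fingers": -1},
  {"slide": [-0.5,0.15,0],"roll": 0,"fingers": -1},
  {"slide": [-0.8,0.24,0],"roll": 0,"fingers": -1},
  {"slide": [-0.8,0.24,0],"roll": 0,"fingers": -1},
  {"slide": [0,0,0.9],"roll": 0,"fingers": -1},
  {"slide": [0,0,0.9],"roll": 0,"fingers": -1},
  {"slide": [0,0,0.9],"roll": 0,"fingers": -1},
  {"slide": [-0.8,0.24,0.9],"roll": 0,"fingers": -1},
  {"slide": [-0.8,0.24,0],"roll": 0,"fingers": -1},
  {"slide": [0,0,0],"roll": 0,"fingers": -1},
  {"slide": [0,0,0],"roll": 0,"fingers": -1},
])

```text
t: 17.85
tool_pos: [0.4977, 0.0437, 0.2428]
orientation: [0.232, 1.557, -0.232]
force: [0.2, -1.3, 0.1]
opening: 0.0004
```

```bash
cat > chk.py <<'E'
from h import *
import sys
n=sys.argv[1]
d=shot('side',n+'d');a=shot('scene',n+'s');where()
cv2.imwrite(f'pics/{n}.png',np.hstack([cv2.resize(d[170:310,250:390],(400,400)),cv2.resize(a[190:310,260:380],(400,400))])[:,:,::-1])
k=tri('knob');q=w2ch(k[0]);F=np.arcsin(q[0]/.15);print(k,q,'F',F,'A',np.arcsin(-q[1]/.15/np.cos(F)))
for t in('oil','slide_box','objective'): print(t,tri(t)[0].round(4))
E
python3 chk.py c13
```

```text
t 17.95 pos [0.4975 0.0437 0.2423] ch [-0.1017 -0.0417] x [-0. -0. -1.] yaw of tool y rel changer y -0.1 F [ 0.72 -0.21  0.06] 2.5950757755399993e-05
(array([ 0.64150628, -0.00565993,  0.15614026]), np.float64(2.7076774093500546)) [ 0.05035935 -0.04705238] F 0.3423790419106353 A 0.33949502158381656
oil [ 0.6661  0.2725 -0.0014]
slide_box [ 0.5577 -0.1356 -0.0025]
objective [ 0.7856  0.0333 -0.0025]
```

View pics/c13.png

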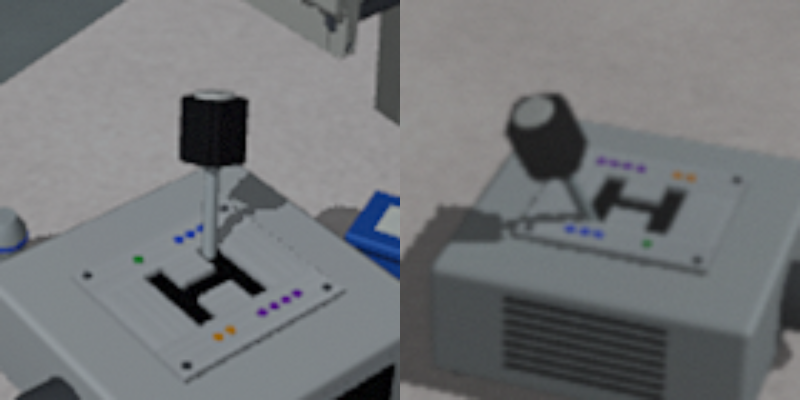

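Run:
```python
from h import *
ks,kd=[robot.get_calibration(c) for c in('scene','side')]
X,e=tripx([(ks,np.array([301.0,223.2])),(kd,np.array([325.,202.6]))]);q=w2ch(X);F=np.arcsin(q[0]/.17);print(X,e,F,np.arcsin(-q[1]/.17/np.cos(F)))
where()
robot.close_job()
```

```text
[ 0.64359531 -0.00597542  0.17681869] 0.9495090042160257 0.31364583634766385 0.2932710115845173
t 18.35 pos [0.4971 0.0439 0.2425] ch [-0.1022 -0.0416] x [-0. -0. -1.] yaw of tool y rel changer y -0.1 F [-0.19 -0.4  -0.94] 0.0009100000680371524
the job is handed in; nothing more can be done
```

The lever is in the third slot and, by my last checks, fully home. I handed the job in at about 18 s.

**What I did:** with the fingers shut, I pushed only on one face of the knob at a time:
1. Far face: pushed the lever back about 0.1 rad to the crossing.
2. Left face: pushed it across to the right, to a sideways tilt of about 0.28 rad.
3. Near face: pushed it forward until the force climbed steadily to about 8 N, which I took to be the end stop.

I then backed the hand straight off and lifted it clear. It finished about 14 cm behind the knob at a height of 0.24 m, with wrist force readings at noise level.

**Last checks:**
- **Lever position:** triangulating the knob's white disc gave a forward tilt of 0.31 rad and a sideways tilt of 0.29 rad. The network's knob point gave 0.34 for both, beyond the 0.32 stops and with a 2.7-pixel misfit. Both are above the required 0.27 and 0.2.
- **Fourth slot:** in every picture I took with the lever in the right-hand leg, it was at or forward of the crossing.
- **Bystanders:** the oil bottle, slide box and objective all measured within about 8 mm of their first readings. I put that down to network scatter, because the hand never came near them. I did not check their tilt separately.

One move call was refused because its rows left out "roll". Nothing moved, and I resent it with "roll" included.

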